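# Brace the stock jar in its nest and twist off the tight cap

## Task

Open the square clear jar of brass nuts: its twist-off cap is too tight to open on the bare bench, so first set the closed jar upright and fully down in the square metal nest, which keeps it from turning. Then turn the cap counter-clockwise (seen from above) just until its threads come free, and lift it straight off while the jar stays fully down in the nest. Finish still holding the cap in the gripper, level and about two centimetres straight above the open jar, and leave the other things on the bench where they are.

Things in the scene. Friction and masses are not known exactly. Their poses are not given: they have to be found in the camera images.
- jar: square jar of clear plastic holding brass nuts, about 0.3 kg: body 62 x 62 mm, 74 mm tall, then a round neck 43 mm in diameter; 104 mm tall with its cap on. Origin: centre of the underside, z up, x and y square to the flat sides. A small raised pip on the shoulder marks the +x+y corner. On the bare bench it would turn with the cap
- cap: the jar's grey ribbed round cap, 60 mm in diameter, 26 mm tall (its lower edge 4 mm above the jar's shoulder when on), 0.05 kg. Origin: centre of its open lower edge, z up; a raised rib on its top runs from the centre towards the rim along +x. It can be gripped across its skirt at any yaw, and the closed jar can be carried by it (60 N grip is ample)
- cap_top (a point): centre of the cap's top, 26 mm above its lower edge; axes as the cap's. Closure: three thread lugs. Yaw of cap relative to jar is -0.14 to 0.24 rad at the start (locked); turned counter-clockwise from above it is free from about 0.68 to 1.40 rad, then meets the next thread. So turning it by 1.0 rad always frees it; that takes up to about 0.6 N m
- jar_mouth (a point): centre of the jar's mouth, at the rim, 99.5 mm above the jar's underside; axes as the jar's. A sprung seal in it presses the cap up with about 24 N and pushes a freed cap up 3 mm. The cap's lower edge is 21.5 mm below the rim when closed: it must rise that far to pass the rim
- nest_seat (a point): centre of the pocket floor of the nest, a fixed aluminium fixture with a 110 x 110 mm base plate; x and y square to the pocket walls, z up. Floor 8 mm above the bench; pocket 66 x 66 mm between four straight walls 14 mm high, topped by lips that flare outward to about 80 mm apart, 31 mm above the bench. The jar fits in any of the four square orientations
- round_jar: bystander: closed ROUND jar of clear plastic with a grey cap, 68 mm diameter, 105 mm tall, origin at the centre of its underside; stands in the same row as the square jar and the nest
- cells_large: bystander: block of eight blue-green cylindrical battery cells, 38 x 77 x 65 mm, beyond the row
- cells_small: bystander: block of four such cells, 38 x 38 x 65 mm, beyond the row
- tape_roll: bystander: roll of tape lying flat, 90 mm diameter, 24 mm high, beyond the row
- screwdriver: bystander: screwdriver lying near the robot on its right
- wood_block: bystander: dark wooden block 50 x 110 x 35 mm near the robot on its left
- carton: bystander: small carton 80 x 100 x 60 mm beyond the row

How it is judged (in metres and radians):
On the way:
1. the jar stands fully down in the nest with its cap still locked on (horizontal distance between jar and nest_seat below 0.006 m and z of jar in the frame of nest_seat between -0.003 and 0.004 m and angle between jar's own z axis and vertical below 0.06 rad and z of cap in the frame of jar_mouth below -0.017 m and angle between the x axis of cap and the x axis of jar, either way round below 0.45 rad), for 0.2 s.
At the end, for the whole second after the job is handed in: jar upright and fully down in the nest (within 6 mm sideways, 4 mm in height); only the cap is gripped, still, level within 0.15 rad, touching nothing else, lower edge 4 to 45 mm above the rim, within 15 mm of the mouth's axis, its yaw to the jar 0.55 to 1.5 rad (horizontal distance between jar and nest_seat below 0.006 m and z of jar in the frame of nest_seat between -0.003 and 0.004 m and angle between jar's own z axis and vertical below 0.06 rad and z of cap in the frame of jar_mouth between 0.004 and 0.045 m and horizontal distance between cap and jar_mouth below 0.015 m and angle between cap's own z axis and vertical below 0.15 rad and angle between the x axis of cap and the x axis of jar, either way round between 0.55 and 1.5 rad and contact force between the fingers and cap above 3 N and contact force between each of cap, the arm, the fingers and jar below 0.2 N and linear speed of each of cap, jar below 0.02 m/s); the arm keeps its last pose, push and grip.
It fails at once if the cap comes off while the jar is out of the nest (z of cap in the frame of jar_mouth above -0.012 m and (horizontal distance between jar and nest_seat above 0.03 m or z of jar in the frame of nest_seat above 0.03 m)).
It fails at once if the jar is tipped over (angle between jar's own z axis and vertical above 0.6 rad).
It fails at once if another thing on the bench is shifted by more than 30 mm (distance of any of round_jar, cells_large, cells_small, tape_roll, screwdriver, wood_block, carton from where it was at the start of the episode above 0.03 m).
It also fails if it takes over 48 s, if anything falls off the work surface, if the arm or the gripper's body presses on something with over 40 N, if the wrist force passes 120 N, or if a joint passes its speed limit or range.

## Robot

A 6-joint arm with a two-finger parallel gripper is mounted at the origin on the work surface. World frame = base frame: x ahead of the robot, y to its left, z up, the work surface at z = 0. Lengths are in mm, angles in rad, forces in N, time in s.
With the tool pointing down it reaches from about 300 to 875 mm from the base axis. Payload 6.4 kg.
Tool frame: the origin (TCP) lies on the centre line of the jaws, within the pads' length; the fingertips stand 11 mm ahead of it and the grasp point (between the pads) lies 8 mm behind it (r.tcp_to_tips is the z of the fingertips in the tool frame, in mm); z points along the fingers, y is the line along which they close (so a half turn about z gives the same grasp; the last joint's range is limited). The gripper opens to 85 mm and grips with 20 to 120 N. Pads are 22 mm wide; open, the fingers measure 114 mm over their backs; the gripper's body (76 mm by 85 mm) begins 54 mm behind the grasp point. The pads swing forward as they close: fully open they stand 13 mm farther back than shut.
Start: joints at [1.13, 0.181, 1.607, -0, 1.354, -0.206], TCP at [133.76, 559.24, 242.288] pointing down, gripper open.
Joint ranges: [-2.99, 2.99], [-0.89, 2.07], [0.3, 2.58], [-1.14, 4.28], [0, 2.63], [-3.12, 3.12]. Speed limits (rad/s): [2.57, 2.57, 3.01, 3.14, 3.14, 3.14].

## Interface

Orientations are given as a rotation vector (axis times angle).
In Python, from plant import r gives the robot as it stands.
- The arm moves only by the tool shift_gripper, called after ">>>" as name(argument=value, ...), one argument or row to a line, values as JSON. Schema: {"type":"object","properties":{"ticks":{"type":"object","properties":{"plan":{"type":"array","items":{"type":"array","items":{"type":"number"},"minItems":6,"maxItems":6},"minItems":1,"maxItems":5}},"additionalProperties":false,"required":["plan"]},"aperture":{"type":"number"},"squeeze":{"type":"number"},"only":{"type":"string"},"quiet":{"type":"boolean"},"lines":{"type":"string"}},"required":["ticks"],"additionalProperties":false}. ticks is an object whose key "plan" holds a list of rows, 1 to 5 of them, each of 6 numbers: dx, dy, dz in shares of the most that a row can go, 1 being 50 mm, then a rotation vector rx, ry, rz in a scale on which 1.0 is pi rad; each row shifts and turns the commanded pose from where the row before left it, along the tool's axes as they then stand; what a row does not reach is not made up. A row lasts 1/10 s, in which the tool goes at most 50 mm and 0.15 rad, less where a joint would pass 70% of its speed; a pose out of reach is approached as far as the arm can. aperture is the finger opening in mm, set as the call begins (left out keeps the last). The fingers move at their own pace and stop on an object; squeeze is the grip in N (left out, the last holds). Time passes only in rows, so rows that do not move let the fingers close. The tool returns the time, the measured TCP pose, the force, the opening and the grip force at its end. only (a regular expression) keeps the lines of the reply that match it, lines (a string "A,B") keeps lines A to B, and quiet returns only ok. Shift and turn numbers lie between -1 and 1, and a call with a number outside is refused. Input that does not fit is refused with a message, and nothing moves.
- r.observe(): the state, without advancing time (a new reading comes with each control period).
- r.get_image(name): name is "scene" or "top"; returns the picture (400x640x3 uint8, red, green, blue); there is no depth.
- r.camera_info(name): a dict with "K" (3x3 intrinsics, pixels), "R" (3x3) and "t" (3): a world point X has camera coordinates R X + t. Camera axes: x right, y down, z forward; pixel columns grow to the right and rows downward; lengths in mm; the calibration is good to about 2 mm. A picture is of the moment at which its call begins. camera_info takes no time and is no camera call.
- r.sign_off(): hands the job in; it is judged then, once.
The state is a dict: "time": time; "q": joint angles; "joint_vel": joint speeds; "joint_efforts": joint torques, N m; "position": TCP position; "ee_rot": TCP orientation; "wrist_force": force on the tool from outside, world axes, zero at the start; "torque": the same for the moment, N m; "opening": finger opening in mm; "finger_force": force on a finger pad.
Only numpy, scipy, OpenCV 4.12 (cv2) and the standard library are available. Lean on these libraries where they do the work, as an engineer would, in place of code of your own. Each camera call takes 0.05 s, during which the arm holds its last target. There are 200 camera calls.

## Working session

There is one attempt and no reset: what is moved stays moved. The work goes in short steps, Python scripts to look and compute and a tool call to move; the robot and the scene stay as the last step left them, time stands still between calls to the robot, and variables do not carry over. Pictures are saved under pics/ and viewed, at most 10 in all, crops included, and the job is handed in when it is done.

```bash
ls; mkdir -p pics; python3 - <<'E'
from plant import r
import cv2
for n in("scene","top"):
    cv2.imwrite(f"pics/{n}0.png",r.get_image(n)[:,:,::-1]); c=r.camera_info(n); print(n,c["K"],c["R"],c["t"])
o=r.observe();print(o["time"],o["position"],o["ee_rot"],o["wrist_force"],o["opening"])
E
```

```text
pics
plant.py
scene [[402.1882412    0.         323.48272145]
 [  0.         402.1882412  197.51125703]
 [  0.           0.           1.        ]] [[ 0.79101845  0.61149908  0.01893906]
 [ 0.38419137 -0.47241167 -0.79323654]
 [-0.47611638  0.63474096 -0.60861902]] [-420.48376581 -127.72331497 1403.63618635]
top [[467.48288073   0.         321.76843159]
 [  0.         467.48288073 197.74539518]
 [  0.           0.           1.        ]] [[ 0.00388584 -0.99995772 -0.00833442]
 [-0.99179595 -0.00278893 -0.12780068]
 [ 0.12777203  0.00876266 -0.99176485]] [   4.981353    559.32623512 1545.74614001]
0.1 [133.58971714 558.79409546 241.4904532 ] [-3.68034149e-01 -3.11950249e+00  2.28413956e-03] [ 0.75058767  0.44393214 -0.17150303] 85.75686604625854
```

View pics/top0.png

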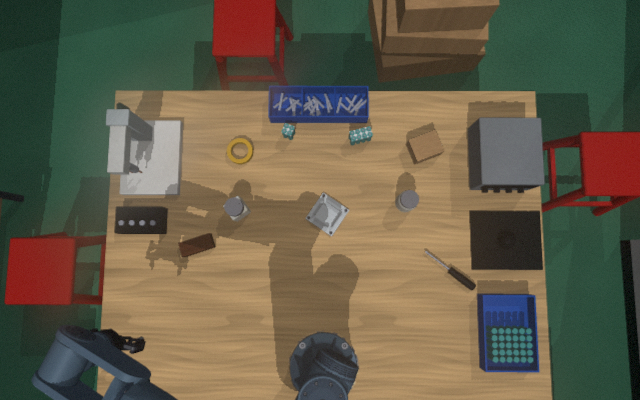

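View pics/scene0.png

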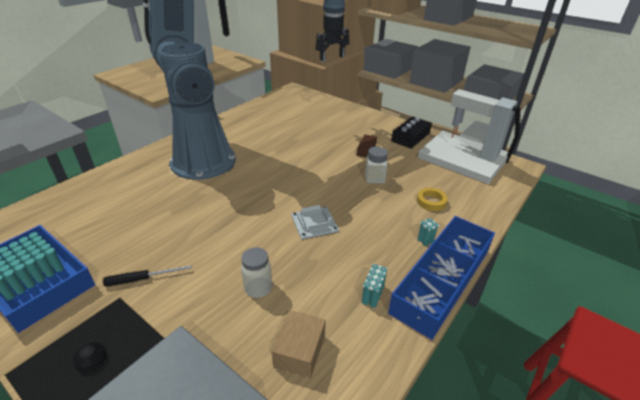

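```bash
python3 - <<'E'
import cv2,numpy as np
t=cv2.imread("pics/top0.png");s=cv2.imread("pics/scene0.png")
f=lambda i,x,y,w=40,h=32:cv2.resize(i[y-h:y+h,x-w:x+w],(400,300),interpolation=cv2.INTER_CUBIC)
cv2.imwrite("pics/c0.png",np.vstack([np.hstack([f(t,235,207,32,24),f(t,408,201,32,24)]),np.hstack([f(s,376,165,40,30),f(t,328,213,32,24)])]))
E
```

```text
(no output)
```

View pics/c0.png

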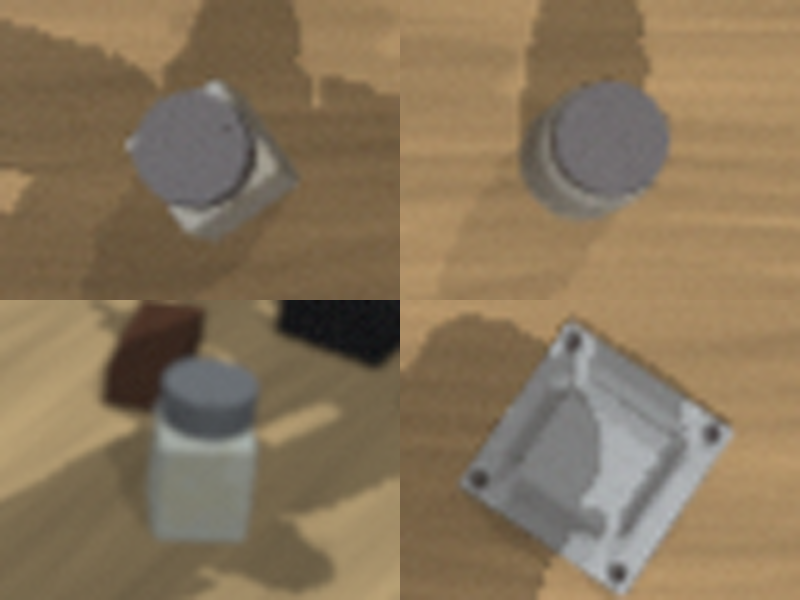

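The top view shows the square jar at about (235,207), the round jar at (408,201) and the nest at (328,213). The scene crop confirms the square body.

```bash
cat >h.py <<'E'
import numpy as np,cv2
from plant import r
def ray(n,uv,z):
    c=r.camera_info(n);K,R,t=[np.array(c[k],float) for k in("K","R","t")]
    C=-R.T@t;d=R.T@np.linalg.inv(K)@np.array([uv[0],uv[1],1.])
    return (C+d*(z-C[2])/d[2])[:2]
def proj(n,X):
    c=r.camera_info(n);p=np.array(c["K"])@(np.array(c["R"])@X+np.array(c["t"]));return p[:2]/p[2]
E
python3 - <<'E'
from h import *
t=cv2.imread("pics/top0.png")
q=lambda ox,oy,x0,y0,P:[(ox+(x-x0)/6.25-.42,oy+(y-y0)/6.25-.42) for x,y in P]
def sq(P,z):
    W=np.array([ray("top",p,z) for p in P]);e=np.roll(W,-1,0)-W
    print(z,W.round(1).tolist(),"c",W.mean(0).round(1),"side",np.linalg.norm(e,axis=1).round(1),"yaw mod90",(np.degrees(np.arctan2(e[:,1],e[:,0]))%90).round(1))
sq(q(296,189,400,300,[(572,318),(732,430),(622,595),(460,487)]),8)
sq(q(296,189,400,300,[(573,342),(712,434),(617,573),(480,479)]),8)
sat=cv2.cvtColor(t,cv2.COLOR_BGR2HSV)[:,:,1]
for nm,x,y,w in(("nest",328,213,26),("jar",235,207,20)):
    m=np.zeros_like(sat);m[y-w:y+w,x-w:x+w]=(sat[y-w:y+w,x-w:x+w]<70)*255
    c=max(cv2.findContours(m,0,2)[0],key=cv2.contourArea);b=cv2.minAreaRect(c);print(nm,cv2.contourArea(c),b)
    if nm=="nest": sq(cv2.boxPoints(b),8)
sub=sat[183:231,203:267];print(sat[195:222,220:254])
print("captop",ray("top",q(203,183,0,0,[(193,148)])[0],104),"scene",ray("scene",(336+208/5-.4,135+382/5*1-60/1-.4),104))
# jar base corners right, bottom; shoulder corners top, left
for p in q(203,183,0,0,[(297,180),(210,240)]):print("base",ray("top",p,0))
for p in q(203,183,0,0,[(218,82),(127,146)]):print("shoulder",ray("top",p,74))
E
```

```text
8 [[584.8, 2.6], [522.9, -85.5], [432.3, -25.2], [491.1, 63.6]] c [507.8 -11.1] side [107.6 108.8 106.5 111.8] yaw mod90 [54.9 56.4 56.5 56.9]
8 [[571.4, 2.0], [520.7, -74.5], [444.3, -22.5], [495.5, 52.7]] c [508.  -10.6] side [91.8 92.4 91.  91.3] yaw mod90 [56.4 55.7 55.7 56.3]
nest 1007.0 ((326.8845520019531, 213.92306518554688), (32.44995880126953, 32.72731018066406), 33.690067291259766)
8 [[490.9, 66.6], [585.3, 4.8], [523.2, -88.1], [429.8, -25.9]] c [507.3 -10.6] side [112.8 111.7 112.2 110.9] yaw mod90 [56.8 56.2 56.4 56.5]
jar 417.5 ((235.59458923339844, 207.93243408203125), (23.36577606201172, 20.808326721191406), 54.46232223510742)
[[108 106 107 103 108 106 104 102 107 109 102 115 104 104 104 109  97  81
   91 107 102 107 112 105 108 109 105 107 106 102 110 108 106 108]
 [111 102 106 108 110 100 105 111 103 108 105 110 105 108 111  80  27  17
   32  71 102 106 107 105 113 105 109 103 106 110 102 108 107 104]
 [104 107 110 106 106 107 105 107 107 107 110  75  64  44  24  22   5   3
   15  42  66  93 102 101 107 105 105 107 108 110 102 110 106 109]
 [106 104 108 107 107 109
[... 2866 characters left out ...]
37
   36  38  37  54  83  97 110 102 104 107 105 111 109 106 106 114]
 [105 109 109 113 108 110 102 102 102 102 107  93  39  21  23  31  33  34
   40  37  56  88 106 108 108 109 107 106 110 106 107 105 107 109]
 [105 114 105 107 104 109 107 107 107 105 102 100  81  66  51  40  38  35
   57  81  95 100 102 106 109 107 105 112 107 110 106 109 103 104]
 [111 104 103 111 108 113 109 107 102 107 105 100 109  99  91  86  78  66
   84 100 105 109 107 102 108 110 107 109 109 108 105 103 104 110]]
captop [521.96709177 291.74696556] scene [520.07457038 290.61369937]
base [515.7778081 254.4151671]
base [482.42191148 301.63862434]
shoulder [560.43703687 285.45244484]
shoulder [526.21945945 332.64976091]
```

Units first: shifts go in shares of 50 mm and turns go in shares of pi rad. So -44 mm is -0.88, -17 mm is -0.34.

```bash
cat >>h.py <<'E'
from scipy.spatial.transform import Rotation as Ro
def go(goal,yaw_y=None):
    o=r.observe();R=Ro.from_rotvec(o["ee_rot"]).as_matrix()
    print("tool d",(R.T@(np.array(goal)-o["position"])).round(1),"yawy",np.degrees(np.arctan2(R[1,1],R[0,1])).round(2),"down",R[:,2].round(3),"t",o["time"],"q",np.round(o["q"],2),"F",np.round(o["wrist_force"],1),"T",np.round(o["torque"],2))
E
```

>>> shift_gripper(
  ticks={"plan": [[-0.88,-0.34,0,0,0,0],[-0.88,-0.34,0,0,0,0],[-0.88,-0.34,0,0,0,0],[-0.88,-0.34,0,0,0,0],[-0.88,-0.34,0,0,0,0]]},
  aperture=85,
  squeeze=60,
)

```text
time: 0.6
position: [329.0, 424.0, 242.0]
ee_rot: [-0.367, -3.12, 0.001]
wrist_force: [0.6, 1.6, 0.2]
opening: 85.1
finger_force: 0.0
```

>>> shift_gripper(
  ticks={"plan": [[-0.88,-0.34,0,0,0,0],[-0.88,-0.34,0,0,0,0],[-0.88,-0.34,0,0,0,0],[-0.88,-0.34,0,0,0,0],[-0.88,-0.34,0,0,0,0]]},
)

```text
time: 1.1
position: [523.3, 290.1, 241.9]
ee_rot: [-0.368, -3.119, 0.0]
wrist_force: [0.8, 0.6, -0.4]
opening: 85.1
finger_force: 0.0
```

>>> shift_gripper(
  ticks={"plan": [[0,0,0,0,0,0.0462],[0,0,0,0,0,0.0462],[0,0,0,0,0,0.0462],[0,0,0,0,0,0.0462],[0,0,0,0,0,0.0462]]},
)

```text
time: 1.6
position: [521.9, 291.3, 241.6]
ee_rot: [-1.459, -2.781, 0.001]
wrist_force: [0.3, -0.4, 1.2]
opening: 85.2
finger_force: 0.0
```

```bash
python3 -c "
from h import *
go([521.5,291.5,160])"
```

```text
tool d [ 0.3 -0.1 81.6] yawy 34.65 down [-0.001 -0.    -1.   ] t 1.6 q [ 0.31  0.23  1.55  0.    1.36 -0.29] F [ 0.3 -0.4  1.2] T [-0.01 -0.04  0.06]
```

In the tool's units: 50 mm is 1, 33 mm is 0.66.

>>> shift_gripper(
  ticks={"plan": [[0,0,1,0,0,0],[0,0,1,0,0,0],[0,0,0.66,0,0,0],[0,0,0.4,0,0,0],[0,0,0,0,0,0]]},
)

```text
time: 2.1
position: [519.1, 290.5, 85.1]
ee_rot: [-1.448, -2.782, 0.009]
wrist_force: [-0.4, -0.3, -0.3]
opening: 85.0
finger_force: 0.0
```

>>> shift_gripper(
  ticks={"plan": [[0,0,0,0,0,0],[0,0,0,0,0,0],[0,0,0,0,0,0],[0,0,0,0,0,0],[0,0,0,0,0,0]]},
  aperture=50,
  squeeze=60,
)

```text
time: 2.6
position: [523.2, 291.8, 91.4]
ee_rot: [1.449, 2.785, 0.003]
wrist_force: [-4.0, -1.6, 7.1]
opening: 58.2
finger_force: 65.2
```

```bash
python3 -c "
from h import *
go([521.5,291.5,88])
cv2.imwrite('pics/s1.png',cv2.resize(r.get_image('scene')[80:220,300:440,::-1],(600,600),interpolation=2))"
```

```text
tool d [ 0.7 -1.6  3.4] yawy 35.01 down [ 0.003  0.001 -1.   ] t 2.6 q [ 0.31  0.4   1.66 -0.    1.08 -0.3 ] F [-4.  -1.6  7.1] T [-0.2   0.42  0.02]
```

View pics/s1.png

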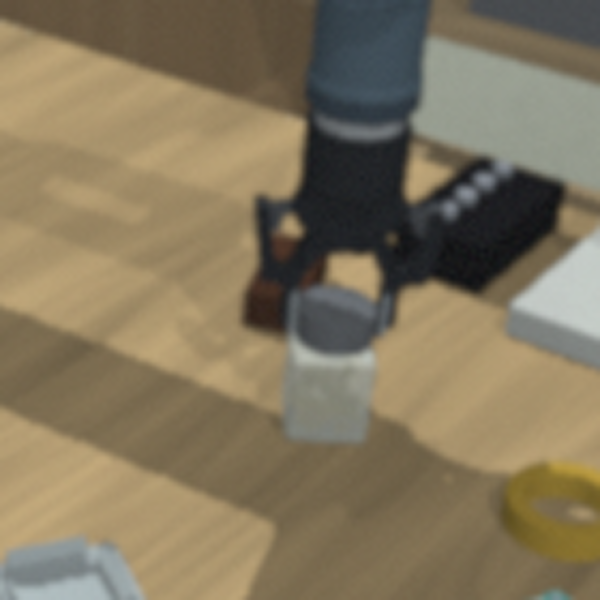

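>>> shift_gripper(
  ticks={"plan": [[0,0,-0.4,0,0,0],[0,0,-0.8,0,0,0],[0,0,-0.4,0,0,0],[0,0,0,0,0,0],[0,0,0,0,0,0]]},
)

```text
time: 3.15
position: [521.8, 291.5, 168.8]
ee_rot: [1.45, 2.787, 0.0]
wrist_force: [-0.6, -1.0, -5.4]
opening: 58.1
finger_force: 66.7
```

```bash
python3 -c "
from h import *
go([507.6,-10.7,170])
cv2.imwrite('pics/s2.png',cv2.resize(r.get_image('scene')[80:220,300:440,::-1],(600,600),interpolation=2))"
```

```text
tool d [-239.4 -185.    -1.2] yawy 35.01 down [ 0.  0. -1.] t 3.15 q [ 0.31  0.3   1.61  0.    1.22 -0.3 ] F [-0.6 -1.  -5.4] T [ 0.02 -0.01 -0.  ]
```

View pics/s2.png

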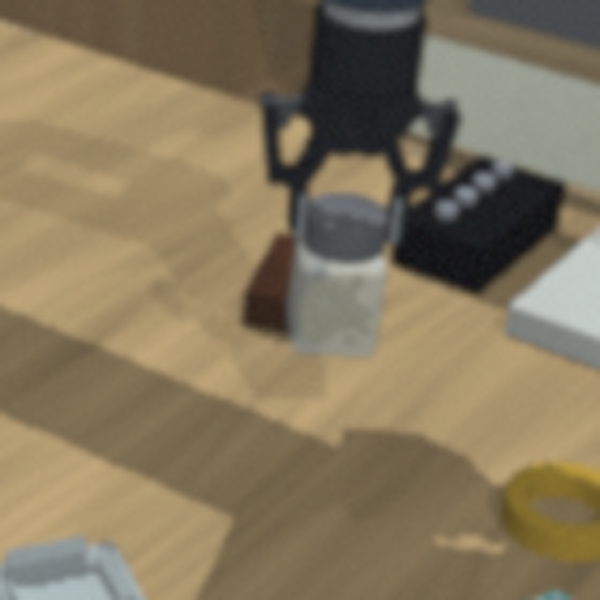

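In the tool's units: -35 mm is -0.7, -30 mm is -0.6.

>>> shift_gripper(
  ticks={"plan": [[-0.3,-0.23,0,0,0,0],[-0.6,-0.46,0,0,0,0],[-0.7,-0.54,0,0,0,0],[-0.7,-0.54,0,0,0,0],[-0.7,-0.54,0,0,0,0]]},
)

```text
time: 3.7
position: [511.8, 101.0, 167.0]
ee_rot: [-1.448, -2.784, 0.003]
wrist_force: [1.1, -0.2, -4.2]
opening: 58.3
finger_force: 66.5
```

>>> shift_gripper(
  ticks={"plan": [[-0.7,-0.54,0,0,0,0],[-0.6,-0.46,0,0,0,0],[-0.3,-0.24,0,0,0,0],[-0.19,-0.15,0,0,0,0],[0,0,0,0,0,-0.0318]]},
)

```text
time: 4.2
position: [507.0, -11.9, 167.7]
ee_rot: [-1.309, -2.853, 0.001]
wrist_force: [0.3, 0.8, -4.5]
opening: 58.1
finger_force: 66.6
```

>>> shift_gripper(
  ticks={"plan": [[0,0,0,0,0,-0.0446],[0,0,0,0,0,-0.0407],[0,0,0,0,0,0],[0,0,0,0,0,0],[0,0,0,0,0,0]]},
)

```text
time: 4.7
position: [507.7, -10.3, 168.8]
ee_rot: [-0.919, -3.003, -0.0]
wrist_force: [0.5, -0.0, -3.8]
opening: 58.5
finger_force: 66.6
```

```bash
python3 - <<'E'
from h import *
go([507.6,-10.7,96])
t=r.get_image('top')[:,:,::-1];s=r.get_image('scene')[:,:,::-1]
cv2.imwrite('pics/n1.png',np.hstack([cv2.resize(t[180:245,295:360],(400,400),interpolation=2),cv2.resize(s[130:250,260:380],(400,400),interpolation=2)]))
E
```

```text
tool d [-0.2 -0.4 72.8] yawy 55.98 down [-0.001  0.    -1.   ] t 4.7 q [-0.25  0.11  1.84  0.    1.19 -1.23] F [ 0.5 -0.  -3.8] T [-0.03 -0.02 -0.01]
```

View pics/n1.png

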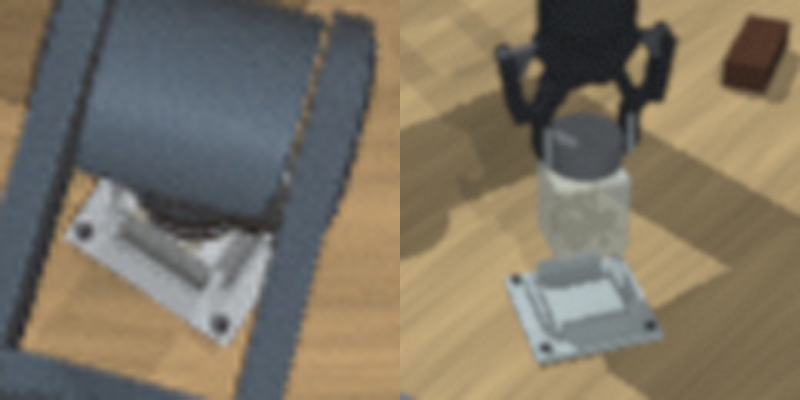

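In the tool's units: 20 mm is 0.4, 5 mm is 0.1.

>>> shift_gripper(
  ticks={"plan": [[0,0,0.4,0,0,0],[0,0,0.4,0,0,0],[0,0,0.1,0,0,0],[0,0,0.08,0,0,0],[0,0,0.08,0,0,0]]},
)

```text
time: 5.3
position: [508.7, -10.9, 116.9]
ee_rot: [0.916, 3.004, 0.0]
wrist_force: [0.2, 0.0, -4.4]
opening: 57.8
finger_force: 66.6
```

>>> shift_gripper(
  ticks={"plan": [[0,0,0.05,0,0,0],[0,0,0.05,0,0,0],[0,0,0.05,0,0,0],[0,0,0.05,0,0,0],[0,0,0,0,0,0]]},
)

```text
time: 5.8
position: [507.8, -10.7, 106.0]
ee_rot: [-0.916, -3.005, 0.0]
wrist_force: [0.4, -0.8, -4.0]
opening: 58.1
finger_force: 66.6
```

```bash
python3 -c "
from h import *
go([507.6,-10.7,96.8])"
```

```text
tool d [ 0.1 -0.1  9.2] yawy 56.09 down [-0.001  0.    -1.   ] t 5.8 q [-0.26  0.2   1.88 -0.    1.05 -1.23] F [ 0.4 -0.8 -4. ] T [-0.01 -0.   -0.03]
```

In the tool's units: 2 mm is 0.04.

>>> shift_gripper(
  ticks={"plan": [[0,0,0.04,0,0,0],[0,0,0.04,0,0,0],[0,0,0.04,0,0,0],[0,0,0.04,0,0,0],[0,0,0,0,0,0]]},
)

```text
time: 6.3
position: [508.5, -11.1, 99.6]
ee_rot: [0.916, 3.004, -0.001]
wrist_force: [-4.2, -0.9, 6.9]
opening: 58.3
finger_force: 67.8
```

>>> shift_gripper(
  ticks={"plan": [[0,0,0.02,0,0,0],[0,0,0.014,0,0,0],[0,0,0,0,0,0],[0,0,0,0,0,0]]},
)

```text
time: 6.7
position: [508.9, -11.4, 99.5]
ee_rot: [0.915, 3.004, -0.002]
wrist_force: [-9.4, -0.3, 20.7]
opening: 57.9
finger_force: 69.3
```

```bash
python3 -c "
from h import *
go([507.6,-10.7,96.8])"
```

```text
tool d [ 1.5 -0.1  2.6] yawy 56.12 down [ 0.001 -0.001 -1.   ] t 6.7 q [-0.26  0.22  1.88 -0.    1.04 -1.23] F [-9.4 -0.3 20.7] T [0.07 1.68 0.07]
```

In the tool's units: 0.7 mm is 0.014, -0.5 mm is -0.01.

>>> shift_gripper(
  ticks={"plan": [[0.014,-0.01,0,0,0,0],[0.014,-0.01,0,0,0,0],[0,0,0,0,0,0],[0,0,0,0,0,0]]},
)

```text
time: 7.1
position: [508.0, -11.3, 99.3]
ee_rot: [0.915, 3.001, -0.0]
wrist_force: [-4.7, 0.1, 14.1]
opening: 58.0
finger_force: 68.6
```

>>> shift_gripper(
  ticks={"plan": [[0,0,0.014,0,0,0],[0,0,0.014,0,0,0],[0,0,0,0,0,0],[0,0,0,0,0,0]]},
)

```text
time: 7.5
position: [508.2, -11.7, 99.0]
ee_rot: [0.914, 3.001, -0.001]
wrist_force: [-9.5, -1.1, 24.6]
opening: 58.0
finger_force: 69.8
```

```bash
python3 - <<'E'
from h import *
go([507.6,-10.7,96.8])
s=r.get_image('scene')[:,:,::-1]
cv2.imwrite('pics/n2.png',cv2.resize(s[150:250,260:380],(720,600),interpolation=2))
E
```

```text
tool d [1.1 0.4 2.2] yawy 56.11 down [ 0.004 -0.002 -1.   ] t 7.5 q [-0.26  0.21  1.89 -0.    1.03 -1.24] F [-9.5 -1.1 24.6] T [0.15 1.49 0.07]
```

View pics/n2.png

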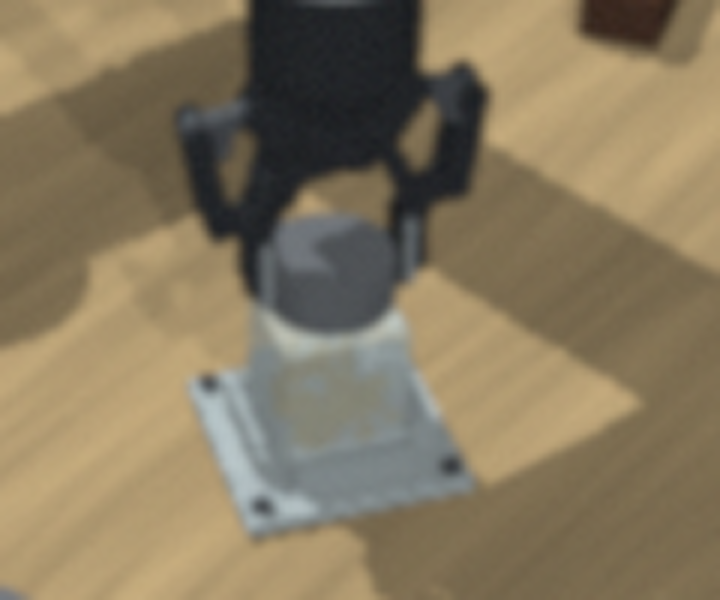

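Seated in the nest by eye. I'll release so the jar settles freely and side loads go away, then check its height and regrip.

In the tool's units: -1.5 mm is -0.03, -1 mm is -0.02.

>>> shift_gripper(
  ticks={"plan": [[0,0,-0.03,0,0,0],[0,0,-0.02,0,0,0],[0,0,0,0,0,0],[0,0,0,0,0,0],[0,0,0,0,0,0]]},
  aperture=82,
)

```text
time: 8.05
position: [506.1, -10.7, 97.4]
ee_rot: [-0.916, -3.005, -0.0]
wrist_force: [-0.0, 0.7, -0.0]
opening: 82.2
finger_force: 0.0
```

```bash
python3 - <<'E'
from h import *
go([507.6,-10.7,97.5])
print([proj("scene",np.array([508,-11,z])).round(1).tolist() for z in(112,115)])
s=r.get_image('scene')[:,:,::-1]
cv2.imwrite('pics/n3.png',cv2.resize(s[165:245,270:366],(720,600),interpolation=2))
E
```

```text
tool d [-1.2  0.9 -0.1] yawy 56.09 down [-0.  0. -1.] t 8.05 q [-0.26  0.22  1.89  0.    1.04 -1.24] F [-0.   0.7 -0. ] T [-0.    0.03 -0.01]
[[314.9, 191.5], [314.9, 190.6]]
```

View pics/n3.png

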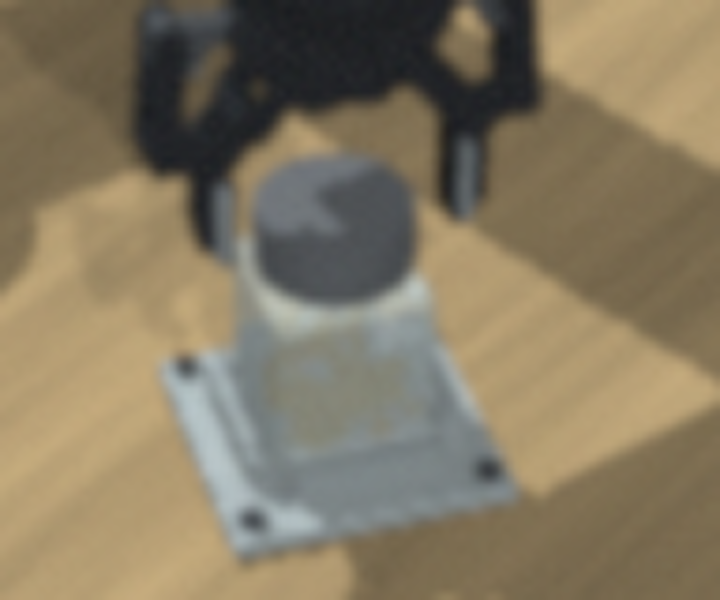

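In the tool's units: -30 mm is -0.6, -20 mm is -0.4.

>>> shift_gripper(
  ticks={"plan": [[0,0,-0.4,0,0,0],[0,0,-0.6,0,0,0],[-0.02,0.01,0,0,0,0],[0,0,0,0,0,0],[0,0,0,0,0,0]]},
)

```text
time: 8.6
position: [506.7, -10.8, 146.7]
ee_rot: [-0.916, -3.003, 0.0]
wrist_force: [0.4, 0.5, -0.4]
opening: 82.0
finger_force: 0.0
```

>>> shift_gripper(
  ticks={"plan": [[0,0,0,0,0,0],[0,0,0,0,0,0],[0,0,0,0,0,0],[0,0,0.2,0,0,0],[0,0,0.14,0,0,0]]},
  aperture=0,
  squeeze=20,
)

```text
time: 9.1
position: [507.1, -10.9, 129.7]
ee_rot: [-0.916, -3.005, 0.0]
wrist_force: [-0.3, -0.5, -0.7]
opening: 8.7
finger_force: 0.0
```

>>> shift_gripper(
  ticks={"plan": [[0,0,0.04,0,0,0],[0,0,0.04,0,0,0],[0,0,0.04,0,0,0],[0,0,0,0,0,0],[0,0,0,0,0,0]]},
)

```text
time: 9.6
position: [507.5, -11.0, 124.8]
ee_rot: [0.916, 3.005, -0.0]
wrist_force: [0.7, -0.8, -0.0]
opening: -0.5
finger_force: 0.0
```

>>> shift_gripper(
  ticks={"plan": [[0,0,0.02,0,0,0],[0,0,0.02,0,0,0],[0,0,0,0,0,0],[0,0,0,0,0,0]]},
)

```text
time: 10.0
position: [507.6, -11.0, 123.2]
ee_rot: [0.916, 3.005, -0.0]
wrist_force: [-1.4, -0.1, 4.7]
opening: -0.2
finger_force: 2.6
```

```bash
python3 -c "
from h import *
print(r.tcp_to_tips);go([507.6,-10.7,123])"
```

```text
11.0
tool d [0.2 0.2 0.2] yawy 56.1 down [ 0.001 -0.    -1.   ] t 10.0 q [-0.26  0.18  1.87 -0.    1.09 -1.23] F [-1.4 -0.1  4.7] T [0.01 0.24 0.01]
```

In the tool's units: -15 mm is -0.3, -10 mm is -0.2.

>>> shift_gripper(
  ticks={"plan": [[0,0,-0.3,0,0,0],[0,0,-0.2,0,0,0],[0,0,0,0,0,0],[0,0,0,0,0,0],[0,0,0,0,0,0]]},
  aperture=85,
)

```text
time: 10.5
position: [507.0, -10.9, 147.1]
ee_rot: [-0.916, -3.004, 0.0]
wrist_force: [-0.5, 0.5, -0.0]
opening: 72.2
finger_force: 0.0
```

>>> shift_gripper(
  ticks={"plan": [[0,0,0,0,0,0],[0,0,0.4,0,0,0],[0,0,0.4,0,0,0],[0,0,0.2,0,0,0],[0,0,0,0,0,0]]},
)

```text
time: 11.0
position: [506.0, -10.6, 95.9]
ee_rot: [-0.915, -3.001, 0.0]
wrist_force: [0.4, -0.2, 0.2]
opening: 85.0
finger_force: 0.0
```

>>> shift_gripper(
  ticks={"plan": [[0,0,0,0,0,0],[0,0,0,0,0,0],[0,0,0,0,0,0],[0,0,0,0,0,0],[0,0,0,0,0,0]]},
  aperture=50,
  squeeze=80,
)

```text
time: 11.5
position: [508.1, -11.4, 99.2]
ee_rot: [0.915, 3.003, -0.001]
wrist_force: [-2.2, -0.2, 5.5]
opening: 58.0
finger_force: 84.8
```

```bash
python3 -c "
from h import *
go([507.6,-10.7,97.5])"
```

```text
tool d [0.8 0.3 1.7] yawy 56.1 down [ 0.002 -0.001 -1.   ] t 11.5 q [-0.26  0.22  1.89 -0.    1.04 -1.23] F [-2.2 -0.2  5.5] T [-0.11  0.48 -0.01]
```

In the tool's units: -0.1 rad / 3.1416 = -0.0318.

>>> shift_gripper(
  ticks={"plan": [[0,0,0,0,0,-0.0318],[0,0,0,0,0,-0.0318],[0,0,0,0,0,-0.0318],[0,0,0,0,0,0]]},
)

```text
time: 11.9
position: [508.6, -11.1, 99.1]
ee_rot: [0.455, 3.106, 0.0]
wrist_force: [-0.4, 1.2, 5.2]
opening: 57.4
finger_force: 85.4
```

```bash
python3 -c "
from h import *
go([507.6,-10.7,97.5])"
```

```text
tool d [1.1 0.1 1.6] yawy 73.32 down [ 0.003 -0.    -1.   ] t 11.9 q [-0.26  0.22  1.89  0.    1.04 -1.54] F [-0.4  1.2  5.2] T [0.31 0.06 0.08]
```

>>> shift_gripper(
  ticks={"plan": [[0,0,0,0,0,-0.0318],[0,0,0,0,0,-0.0318],[0,0,0,0,0,-0.0318],[0,0,0,0,0,-0.0318]]},
)

```text
time: 12.3
position: [508.7, -11.0, 99.2]
ee_rot: [-0.171, 3.134, -0.0]
wrist_force: [-1.1, 0.5, 10.0]
opening: 57.8
finger_force: 85.7
```

>>> shift_gripper(
  ticks={"plan": [[0,0,0,0,0,-0.0318],[0,0,0,0,0,-0.0318],[0,0,0,0,0,-0.0318],[0,0,0,0,0,0],[0,0,0,0,0,0]]},
)

```text
time: 12.8
position: [508.8, -10.7, 100.0]
ee_rot: [-0.632, 3.074, -0.001]
wrist_force: [-2.2, 3.2, 14.3]
opening: 57.6
finger_force: 86.4
```

```bash
python3 - <<'E'
from h import *
go([507.6,-10.7,97.5])
s=r.get_image('scene')[:,:,::-1]
cv2.imwrite('pics/n4.png',cv2.resize(s[165:245,270:366],(720,600),interpolation=2))
E
```

```text
tool d [1.1 0.5 2.5] yawy 113.25 down [ 0.003 -0.    -1.   ] t 12.8 q [-0.26  0.21  1.89  0.    1.04 -2.23] F [-2.2  3.2 14.3] T [0.64 0.57 0.09]
```

View pics/n4.png

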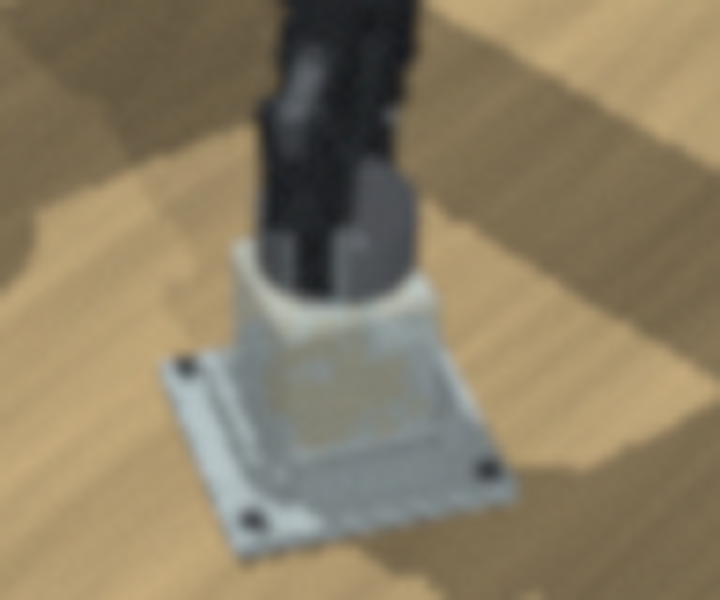

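In the tool's units: -2 mm is -0.04.

>>> shift_gripper(
  ticks={"plan": [[0,0,-0.04,0,0,0],[0,0,-0.04,0,0,0],[0,0,-0.04,0,0,0],[0,0,0,0,0,0]]},
)

```text
time: 13.25
position: [507.4, -10.8, 103.8]
ee_rot: [-0.635, 3.076, 0.0]
wrist_force: [0.9, 1.8, 0.5]
opening: 57.8
finger_force: 85.3
```

```bash
python3 -c "
from h import *
go([507.6,-10.7,140])"
```

```text
tool d [ -0.2   0.  -36.2] yawy 113.34 down [ 0.  0. -1.] t 13.25 q [-0.26  0.21  1.89  0.    1.05 -2.23] F [0.9 1.8 0.5] T [ 0.25 -0.18  0.02]
```

Force is near zero, with no hang-up; continuing straight up.

In the tool's units: -5 mm is -0.1, -4 mm is -0.08.

>>> shift_gripper(
  ticks={"plan": [[0,0,-0.08,0,0,0],[0,0,-0.1,0,0,0],[0,0,-0.1,0,0,0],[0,0,-0.1,0,0,0],[0,0,-0.1,0,0,0]]},
)

```text
time: 13.75
position: [507.4, -11.1, 128.2]
ee_rot: [-0.637, 3.076, -0.0]
wrist_force: [0.3, -0.3, -0.0]
opening: 57.7
finger_force: 85.3
```

>>> shift_gripper(
  ticks={"plan": [[0,0,-0.12,0,0,0],[0,0,-0.12,0,0,0],[0,0,0,0,0,0],[0,0,0,0,0,0],[0,0,0,0,0,0]]},
)

```text
time: 14.25
position: [507.2, -10.9, 139.4]
ee_rot: [0.637, -3.076, -0.0]
wrist_force: [0.3, 0.9, -0.8]
opening: 57.7
finger_force: 85.3
```

```bash
python3 - <<'E'
from h import *
go([507.6,-10.7,140])
s=r.get_image('scene')[:,:,::-1]
cv2.imwrite('pics/n5.png',cv2.resize(s[150:240,262:370],(720,600),interpolation=2))
E
```

```text
tool d [-0.5  0.  -0.6] yawy 113.39 down [-0.  0. -1.] t 14.25 q [-0.26  0.15  1.87 -0.    1.12 -2.23] F [ 0.3  0.9 -0.8] T [-0.02 -0.01  0.02]
```

View pics/n5.png

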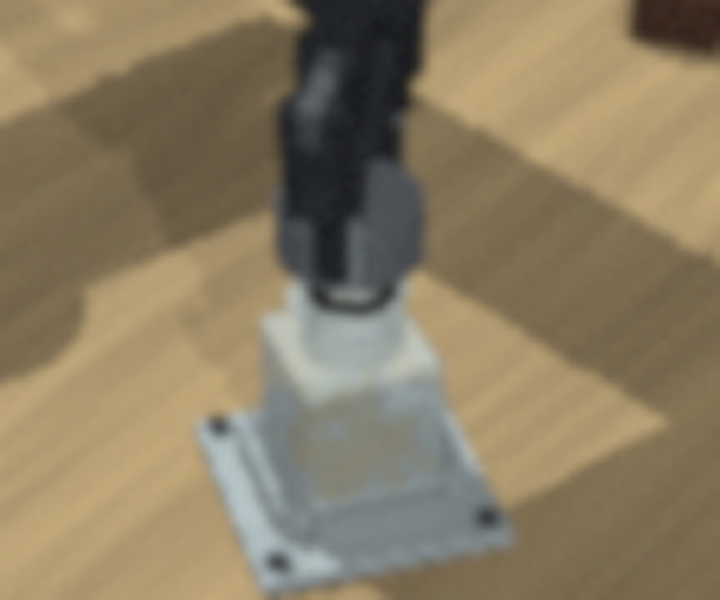

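The jar stands seated with its neck open. The cap is level above it, still gripped, with a clear gap.

```bash
python3 -c "
from plant import r
print(r.sign_off())"
```

```text
the job is handed in; nothing more can be done
None
```

The job is handed in: the jar is fully down in the nest and open, with the cap turned 1.0 rad counter-clockwise and still gripped, level, about 2 cm above the mouth. It took about 14 s, the arm met nothing else on the bench, and `sign_off` returned no verdict.

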